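# Click the battery pack into the charging dock

### The job

Put the drill battery pack with the orange band on charge: set it on the dock's apron, bevelled front end first, and slide it along the channel, pushing the yellow spring catch aside, until it is fully home and the catch has snapped back behind it. Then let go of it, and leave the blue-banded pack where it is.

Things in the scene. Friction and masses are not known exactly. Their poses are not given: they have to be found in the camera images.
- pack: Battery pack to load, loose, 0.25 to 0.42 kg. Origin: centre of underside; x to its front end, z up. Black flange 90 long (x) x 60 wide x 14 high, front corners bevelled 16 x 6, brass contacts on the front ledge; on it a grey body 80 x 44 (y, flat sides to grip), 14 to 70 above the underside, with orange band and orange top panel (panel nearer the rear). Starts upright on the bench, yaw within 0.55 rad.
- pack_front (a point): Middle of the front edge of the orange pack's underside, 45 mm ahead of its origin.
- spare: A second battery pack, the same in all but colour: blue band and blue top panel. Not to be moved. The two packs lie in either of two places on the robot's right, at least 120 mm apart centre to centre.
- dock: Black and grey charging dock fixed to the bench on the robot's left, yaw within 0.33 rad. Origin on the bench; x is the way in (away from the robot), y left, z up. Base 110 wide, its flat top (the deck) 14 above the bench, from x = -120 to 108. Open apron up to x = -67; then flared guides; from x = -30 a channel 64 wide with walls 16 high above the deck. End stop 40 high, face at x = 90.
- dock_entry (a point): Point on the deck at dock x = -90, y = 0, axes like the dock's. With the pack's origin here (x axes alike) its front stands between the flared guides (98 mm apart at dock x = -67, 65 at x = -30, 20 high), short of the catch, and its rear overhangs the apron's free edge by 15 mm, which is stable.
- dock_seat (a point): Point on the deck at dock x = 45, y = 0, axes like the dock's: the pack's origin is here when fully home against the end stop, a straight slide of 135 mm from dock_entry. From dock x = 5 on, lips on both walls cover the pack's flange (52 apart, underside 16 and top 20 above the deck), so it can enter only by sliding along the deck.
- catch (a joint): Yellow spring catch in the dock's right (-y) wall, sliding sideways: 0 = out in the channel, positive (m) = pushed outward, to 0.012. The passing flange pushes it 3 to 7 mm aside; it snaps back only when the pack's rear has passed, about 2 mm before home. Spring 1.5 N at 0, plus 0.25 N per mm. Pushing the pack past its ramp takes about 5 to 15 N, less after that; over 20 N means the end stop or a jam.
- catch_nose (a point): Tip of the catch's wedge nose, at its square holding face (dock x = -2), 22.5 mm above the bench; at rest 7 mm inside the channel. Its ramp faces the incoming pack, from dock x = -26 to -6.

How it is judged:
By the outcome, as a careful person would: the job done as asked, in the order asked, and still so for the second after the job is handed in, with the robot touching nothing.
It also fails if it takes over 43 s, if anything falls off the work surface, if the arm or the gripper's body presses on something with over 40 N, if the wrist force passes 120 N, or if a joint passes its speed limit or range.

### The arm

A 6-joint arm with a two-finger parallel gripper is mounted at the origin on the work surface. World frame = base frame: x ahead of the robot, y to its left, z up, the work surface at z = 0. Lengths are in m, angles in rad, forces in N, time in s.
With the tool pointing down it reaches from about 0.3 to 0.775 m from the base axis. Payload 14.6 kg.
Tool frame: the origin (TCP) lies at the very end of the fingers, on their centre line; the grasp point (between the pads) lies 19 mm behind it; z points along the fingers, y is the direction in which the jaws open and shut (so a half turn about z gives the same grasp; the last joint's range is limited). The gripper opens to 94 mm and grips with 3 to 60 N. Pads are 16 mm wide; open, the fingers measure 119 mm over their backs; the gripper's body (75 mm by 177 mm) begins 78 mm behind the grasp point.
Start: joints at [1.101, 0.3, 1.521, -0, 1.321, -0.067], TCP at [0.216, 0.506, 0.167] pointing down, gripper open.
Joint ranges: [-3.03, 3.03], [-0.79, 2.21], [0.23, 2.52], [-1.04, 4.18], [0, 3.07], [-2.55, 2.55]. Speed limits (rad/s): [2.22, 2.22, 2.57, 3.14, 3.14, 3.14].

### API

Orientations are given as [roll, pitch, yaw] about the fixed x, y, z axes, in that order (R = Rz(yaw) Ry(pitch) Rx(roll)).
In Python, from station import ctrl, eyes gives the robot as it stands.
- The arm moves only by the tool jog_arm, never from a script. Its argument "moves" is a list of rows, each a list of 3 entries, a list of its own where there are three numbers: the shift along the world's x, y, z in mm, then the turn, a rotation vector about the world's x, y, z in units of 5 degrees (1.0 is 5 degrees), then the finger opening in mm, from 0 to 94. In form: [[[tx, ty, tz], [wx, wy, wz], jaw], ...]. A call has 1 to 5 rows; each row is the pose to reach, as a shift and turn from the pose commanded when the call began; what a row does not reach only later rows make up. A row lasts 1/12 s, in which the tool goes at most 41.7 mm and 7.16 degrees, less where a joint would pass 70% of its speed; a pose out of reach is approached as far as the arm can. A call with a gripper value outside its range is refused whole. The fingers move at their own pace and stop on an object; "squeeze" is the grip in N (left out, the last holds). Time passes only in rows, so rows that repeat a pose let the fingers close. It gives the time, the measured TCP pose, the force and the opening at its end, in the units of the state.
- ctrl.get_obs(): the state, without advancing time (a new reading comes with each control period).
- eyes.camera(name): name is "scene" or "top" or "wrist"; returns a dict with "frame" (420x560x3 uint8, red, green, blue), "vertical_fov" (degrees; the focal length in pixels is half the picture's height over the tangent of half this angle, whatever the lens; pixels are square), "cx", "cy" (the principal point, pixels), "eye" and "attitude" of the camera in the world; the wrist camera has in their place "hand_eye" (4x4, takes a point from camera to tool coordinates, whose origin is the TCP and whose axes are the flange's). Camera axes: x right, y down, z forward; pixel columns grow to the right and rows downward; lengths in m; the calibration is good to about 2 mm. A picture is of the moment at which its call begins: read the wrist's pose just before it. There is no depth.
- ctrl.hand_in(): hands the job in, once; it reports no verdict.
The state is a dict: "time_s": time; "qpos": joint angles; "joint_vel": joint speeds; "tau": joint torques, N m; "ee_pos": TCP position; "eef_rot": TCP orientation; "force": force on the tool from outside, world axes, zero at the start; "moment": the same for the moment, N m; "grip_width": finger opening in m.
Only numpy, scipy, OpenCV 4.12 (cv2) and the standard library are available. Lean on these libraries where they do the work, as an engineer would, in place of code of your own. Each camera call takes 0.05 s, during which the arm holds its last target.

## Working session

There is one attempt and no reset: what is moved stays moved. The work goes in short steps, Python scripts to look and compute and a tool call to move; the robot and the scene stay as the last step left them, time stands still between calls to the robot, and variables do not carry over. Pictures are saved under pics/ and viewed, and the job is handed in when it is done.

Besides the shell and the picture viewer there is one more tool, called after "Emit:" as name(argument=value, ...) on one line, values as JSON. jog_arm: Moves the arm, as the interface text tells. Its arguments: {"type":"object","properties":{"moves":{"type":"array","items":{"type":"array"}},"squeeze":{"type":"number"}},"required":["moves"]}

```bash
ls; mkdir -p pics; python3 - <<'E'
from station import ctrl, eyes
import cv2
o=ctrl.get_obs();print(o)
for n in("scene","top"):
    c=eyes.camera(n);print({k:v for k,v in c.items() if k!="frame"})
    cv2.imwrite(f"pics/{n}0.png",c["frame"][:,:,::-1])
    import pickle;pickle.dump(c,open(f"{n}0.pkl","wb"))
E
```

```text
pics
{'time_s': 0.0, 'qpos': array([ 1.10136149e+00,  3.00460019e-01,  1.52161471e+00, -5.22593137e-05,
        1.32069807e+00, -6.65963756e-02]), 'joint_vel': array([ 0.00034558,  0.00154129, -0.00150189,  0.00022134,  0.00068696,
        0.0012632 ]), 'tau': array([ 2.02397270e-03, -5.31799865e+01, -3.52745569e+01,  7.08735734e-02,
        2.44694244e-02, -9.53062158e-05]), 'ee_pos': array([0.21548605, 0.50567847, 0.16647821]), 'eef_rot': array([-3.14041176e+00, -2.80289348e-05,  2.73876714e+00]), 'force': array([ 0.31571847, -0.39640744, -0.08131697]), 'moment': array([-0.00857746,  0.05423777,  0.07647034]), 'grip_width': 0.09373934723897942}
{'vertical_fov': 44.91449290078722, 'cx': 282.19418066937163, 'cy': 201.76460393370002, 'eye': array([1.21707708, 0.24996079, 0.63805297]), 'attitude': array([-2.23728853, -0.00773826,  2.02636375])}
{'vertical_fov': 53.42373335534235, 'cx': 276.3613878540089, 'cy': 219.3062486899005, 'eye': array([ 0.36485894, -0.05125433,  0.87179398]), 'attitude': array([-2.91674321e+00,  1.23277213e-03, -1.49149898e+00])}
```

View pics/scene0.png

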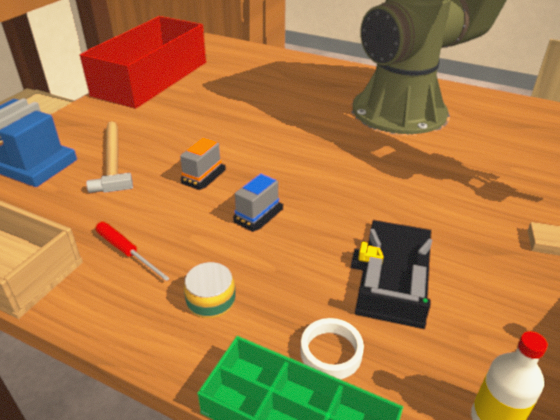

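View pics/top0.png

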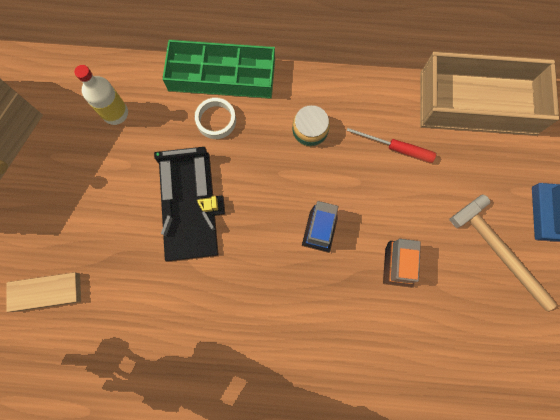

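```bash
cat > h.py <<'E'
import numpy as np,cv2,pickle
from scipy.spatial.transform import Rotation as R
def cam(c):
    f=210/np.tan(np.radians(c["vertical_fov"])/2); return f,R.from_euler("xyz",c["attitude"]).as_matrix(),np.array(c["eye"])
def ray(c,px,z):
    f,M,e=cam(c); px=np.atleast_2d(px).astype(float)
    d=np.c_[(px[:,0]-c["cx"])/f,(px[:,1]-c["cy"])/f,np.ones(len(px))]@M.T
    return e+d*((z-e[2])/d[:,2])[:,None]
def proj(c,P):
    f,M,e=cam(c); q=(np.atleast_2d(P)-e)@M
    return np.c_[q[:,0]/q[:,2]*f+c["cx"],q[:,1]/q[:,2]*f+c["cy"]]
def crop(c,x0,y0,w,h,s,name):
    im=c["frame"][y0:y0+h,x0:x0+w,::-1]
    cv2.imwrite(name,cv2.resize(im,None,fx=s,fy=s,interpolation=cv2.INTER_CUBIC))
def mask(c,lo,hi):
    return cv2.inRange(cv2.cvtColor(c["frame"],cv2.COLOR_RGB2HSV),lo,hi)
E
python3 - <<'E'
from h import *
t=pickle.load(open("top0.pkl","rb"));s=pickle.load(open("scene0.pkl","rb"))
crop(t,140,135,100,135,5,"pics/dock_t.png");crop(t,370,225,65,70,8,"pics/pack_t.png")
crop(s,340,210,110,125,5,"pics/dock_s.png");crop(s,170,130,65,65,8,"pics/pack_s.png")
E
```

```text
(no output)
```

View pics/dock_t.png

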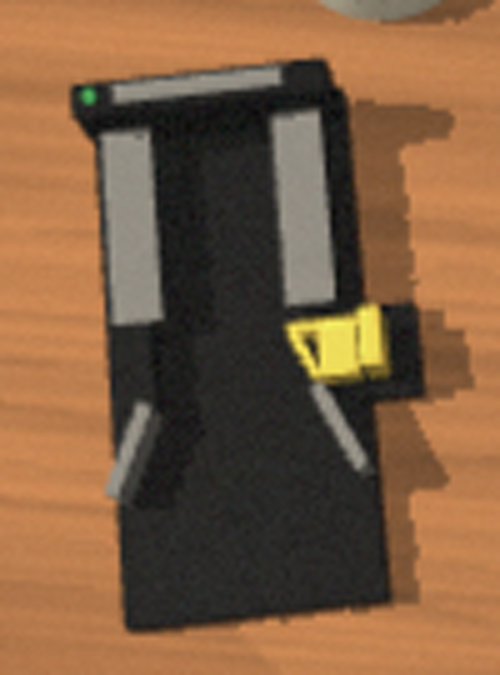

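View pics/pack_t.png

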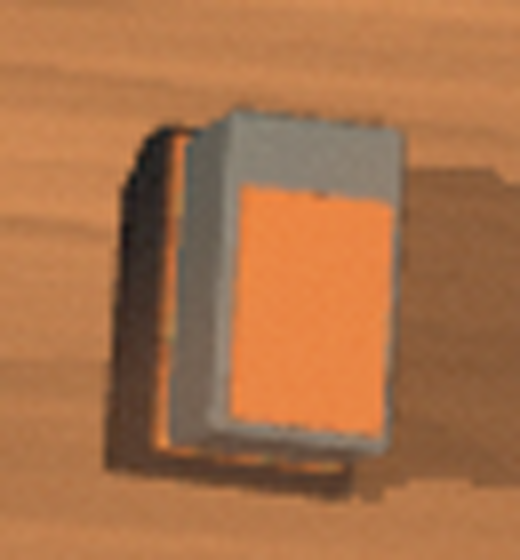

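View pics/pack_s.png

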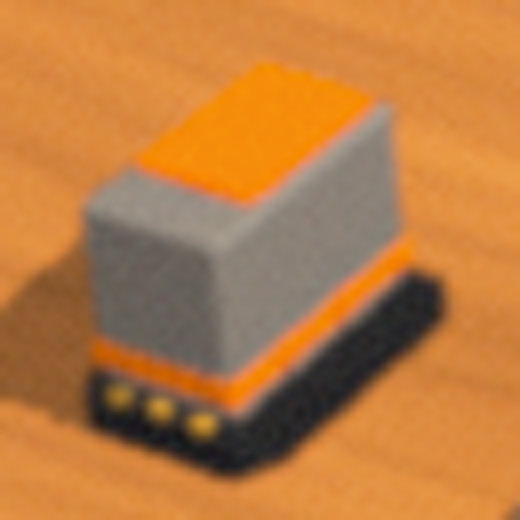

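View pics/dock_s.png

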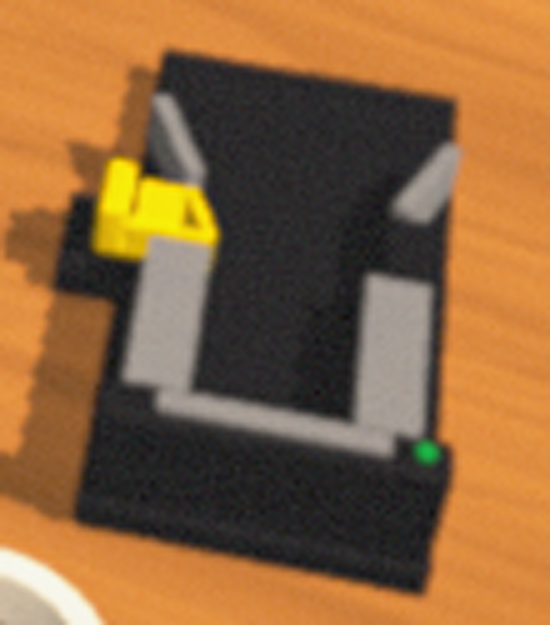

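```bash
python3 - <<'E'
from h import *
np.set_printoptions(precision=4,suppress=True)
t=pickle.load(open("top0.pkl","rb"));s=pickle.load(open("scene0.pkl","rb"))
def C(p,x0,y0,k): return (np.array(p,float)+.5)/k-.5+[x0,y0]
print("pack top",P:=ray(t,C([(235,108),(403,128),(385,452),(210,430)],370,225,8),.07)); print(P.mean(0))
print("pack scn",Q:=ray(s,C([(85,210),(222,245),(392,105),(262,58)],170,130,8),.07)); print(Q.mean(0))
for P in(P,):
  print(np.linalg.norm(np.diff(P,axis=0),axis=1))
print(np.linalg.norm(np.diff(Q,axis=0),axis=1))
m=cv2.inRange(cv2.cvtColor(t["frame"],cv2.COLOR_RGB2HSV),(8,170,190),(16,255,255));m[:, :380]=0;m[:,430:]=0
m[:225]=0;m[295:]=0
r=cv2.minAreaRect(np.argwhere(m)[:,::-1].astype(np.float32));b=cv2.boxPoints(r);print("panel",m.sum()/255,r,ray(t,b,.07))
A=ray(t,C([(128,630),(390,600)],140,135,5),.014)
B=ray(t,C([(162,320),(152,130),(272,112),(285,303)],140,135,5),.034)
print("apron",A,A.mean(0),"lips",B)
B2=ray(s,C([(205,242),(187,395),(355,425),(365,275)],340,210,5),.034)
A2=ray(s,C([(165,52),(455,100)],340,210,5),.014)
print("scn",A2,A2.mean(0),B2)
E
```

```text
pack top [[ 0.5291 -0.277   0.07  ]
 [ 0.5273 -0.3178  0.07  ]
 [ 0.4485 -0.3138  0.07  ]
 [ 0.4504 -0.2722  0.07  ]]
[ 0.4888 -0.2952  0.07  ]
pack scn [[ 0.5239 -0.3163  0.07  ]
 [ 0.5217 -0.2762  0.07  ]
 [ 0.4453 -0.2734  0.07  ]
 [ 0.4406 -0.3173  0.07  ]]
[ 0.4828 -0.2958  0.07  ]
[0.0409 0.0789 0.0417]
[0.0401 0.0764 0.0441]
panel 540.0 ((404.1171875, 261.6558837890625), (27.265941619873047, 38.052467346191406), 2.862405300140381) [[ 0.4463 -0.2603  0.07  ]
 [ 0.5202 -0.2626  0.07  ]
 [ 0.5217 -0.3154  0.07  ]
 [ 0.4478 -0.3121  0.07  ]]
apron [[0.4552 0.187  0.014 ]
 [0.4761 0.0806 0.014 ]] [0.4656 0.1338 0.014 ] lips [[0.5827 0.1852 0.034 ]
 [0.6657 0.2008 0.034 ]
 [0.6778 0.1509 0.034 ]
 [0.5941 0.135  0.034 ]]
scn [[0.4756 0.0838 0.014 ]
 [0.4537 0.1893 0.014 ]] [0.4646 0.1366 0.014 ] [[0.5887 0.1325 0.034 ]
 [0.6577 0.1482 0.034 ]
 [0.6462 0.1992 0.034 ]
 [0.5799 0.185  0.034 ]]
```

Emit:
jog_arm(moves=[[[12.5,-37,0],[0,0,0.3],94],[[25,-74,0],[0,0,0.6],94],[[37.5,-111,0],[0,0,0.9],94],[[50,-148,0],[0,0,1.2],94],[[62.5,-185,0],[0,0,1.5],94]])

```text
time_s: 0.52
ee_pos: [0.278, 0.3192, 0.1668]
eef_rot: [-3.141, -0.0, 2.871]
force: [1.3, 0.3, 0.7]
grip_width: 0.0939
```

Emit:
jog_arm(moves=[[[12.5,-37,0],[0,0,0.3],94],[[25,-74,0],[0,0,0.6],94],[[37.5,-111,0],[0,0,0.9],94],[[50,-148,0],[0,0,1.2],94],[[62.5,-185,0],[0,0,1.5],94]])

```text
time_s: 0.93
ee_pos: [0.3406, 0.1342, 0.1671]
eef_rot: [3.141, 0.0, 3.002]
force: [0.6, -0.1, -0.3]
grip_width: 0.0943
```

Emit:
jog_arm(moves=[[[12.5,-37,0],[0,0,0.3],94],[[25,-74,0],[0,0,0.6],94],[[37.5,-111,0],[0,0,0.9],94],[[50,-148,0],[0,0,1.1],94],[[62.5,-185,0],[0,0,1.1],94]])

```text
time_s: 1.35
ee_pos: [0.4031, -0.0511, 0.1671]
eef_rot: [-3.142, 0.0, 3.098]
force: [0.3, 1.2, -0.4]
grip_width: 0.0941
```

Emit:
jog_arm(moves=[[[13,-39,0],[0,0,0],94],[[26,-78,0],[0,0,0],94],[[39,-117,0],[0,0,0],94],[[52,-156,0],[0,0,0],94],[[65,-195,0],[0,0,0],94]])

```text
time_s: 1.77
ee_pos: [0.4681, -0.2462, 0.1667]
eef_rot: [3.141, -0.0, 3.096]
force: [1.7, 0.3, 0.3]
grip_width: 0.0939
```

Emit:
jog_arm(moves=[[[9,-24,0],[0,0,0],94],[[18,-49,0],[0,0,0],94],[[18,-49,0],[0,0,0],94]])

```text
time_s: 2.02
ee_pos: [0.4863, -0.2964, 0.1659]
eef_rot: [3.141, -0.001, 3.094]
force: [-0.8, 0.4, 0.1]
grip_width: 0.0943
```

```bash
cat >> h.py <<'E'
def wrist(name):
    from station import ctrl,eyes
    o=ctrl.get_obs();c=eyes.camera("wrist")
    T=np.eye(4);T[:3,:3]=R.from_euler("xyz",o["eef_rot"]).as_matrix();T[:3,3]=o["ee_pos"]
    X=T@np.array(c["hand_eye"]);c["eye"]=X[:3,3];c["attitude"]=R.from_matrix(X[:3,:3]).as_euler("xyz");c["obs"]=o
    pickle.dump(c,open(name+".pkl","wb"));cv2.imwrite(f"pics/{name}.png",c["frame"][:,:,::-1]);return c
E
python3 - <<'E'
from h import *
c=wrist("w1");print(c["obs"]["ee_pos"],c["obs"]["eef_rot"],c["eye"],c["vertical_fov"])
E
```

```text
[ 0.48629721 -0.29642148  0.16591315] [ 3.14138597e+00 -1.07960863e-03  3.09400089e+00] [ 0.41795193 -0.29394673  0.38266418] 64.04508039187087
```

View pics/w1.png

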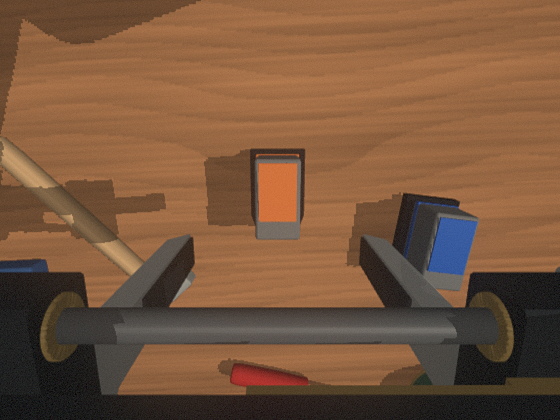

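```bash
python3 - <<'E'
from h import *
c=pickle.load(open("w1.pkl","rb"));crop(c,240,140,80,110,6,"pics/w1c.png")
E
```

```text
(no output)
```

View pics/w1c.png

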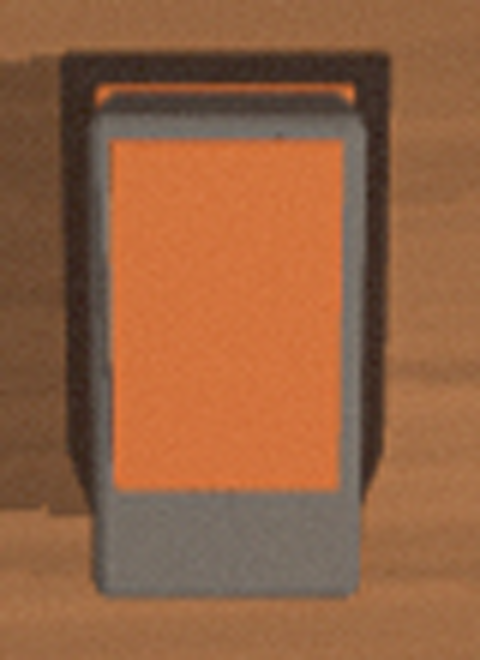

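```bash
python3 - <<'E'
from h import *
np.set_printoptions(precision=4,suppress=True)
c=pickle.load(open("w1.pkl","rb"))
def C(p,x0,y0,k): return (np.array(p,float)+.5)/k-.5+[x0,y0]
P=ray(c,C([(90,112),(367,112),(359,597),(97,597)],240,140,6),.07);print(P,P.mean(0),np.linalg.norm(np.diff(P,axis=0),axis=1))
F=ray(c,C([(62,52),(390,52)],240,140,6),.014);print(F,F.mean(0))
P=ray(c,C([(112,141),(343,141),(340,490),(115,490)],240,140,6),.07);print(P,P.mean(0))
E
```

```text
[[ 0.4461 -0.3151  0.07  ]
 [ 0.4481 -0.2725  0.07  ]
 [ 0.5268 -0.2762  0.07  ]
 [ 0.5248 -0.319   0.07  ]] [ 0.4865 -0.2957  0.07  ] [0.0427 0.0788 0.0428]
[[ 0.4402 -0.3233  0.014 ]
 [ 0.443  -0.2641  0.014 ]] [ 0.4416 -0.2937  0.014 ]
[[ 0.4507 -0.312   0.07  ]
 [ 0.4524 -0.2763  0.07  ]
 [ 0.5085 -0.2787  0.07  ]
 [ 0.5068 -0.3149  0.07  ]] [ 0.4796 -0.2955  0.07  ]
```

Emit:
jog_arm(moves=[[[0,0.5,-35],[0,0,0],94],[[0,0.5,-70],[0,0,0],94],[[0,0.5,-105],[0,0,0],94],[[0,0.5,-136],[0,0,0],94],[[0,0.5,-136],[0,0,0],94]])

```text
time_s: 2.48
ee_pos: [0.4831, -0.2897, 0.0255]
eef_rot: [3.137, -0.008, 3.097]
force: [0.0, 0.9, -1.4]
grip_width: 0.0937
```

Emit:
jog_arm(moves=[[[0,0,0],[0,0,0],70],[[0,0,0],[0,0,0],42],[[0,0,0],[0,0,0],38],[[0,0,0],[0,0,0],38],[[0,0,0],[0,0,0],38]], squeeze=35)

```text
time_s: 2.9
ee_pos: [0.4866, -0.2928, 0.0324]
eef_rot: [-3.14, 0.002, 3.097]
force: [-0.1, -0.1, -0.1]
grip_width: 0.0643
```

Emit:
jog_arm(moves=[[[0,0,0],[0,0,0],38],[[0,0,0],[0,0,0],38],[[0,0,0],[0,0,0],38],[[0,0,0],[0,0,0],38],[[0,0,0],[0,0,0],38]])

```text
time_s: 3.32
ee_pos: [0.4868, -0.2934, 0.0324]
eef_rot: [-3.14, 0.002, 3.096]
force: [-0.2, -3.4, 10.6]
grip_width: 0.0383
```

```bash
python3 - <<'E'
from h import *
c=wrist("w2");print(c["obs"]["ee_pos"],c["obs"]["eef_rot"],c["obs"]["force"],c["obs"]["moment"],c["obs"]["grip_width"])
from station import eyes
s=eyes.camera("scene");crop(s,130,80,140,110,5,"pics/s2.png")
E
```

```text
[ 0.48680841 -0.2933666   0.03235921] [-3.13992211e+00  2.07915785e-03  3.09646929e+00] [-0.20868353 -3.3585335  10.56479281] [-0.39498561  0.24299704  0.02597473] 0.03833609555892538
```

View pics/w2.png

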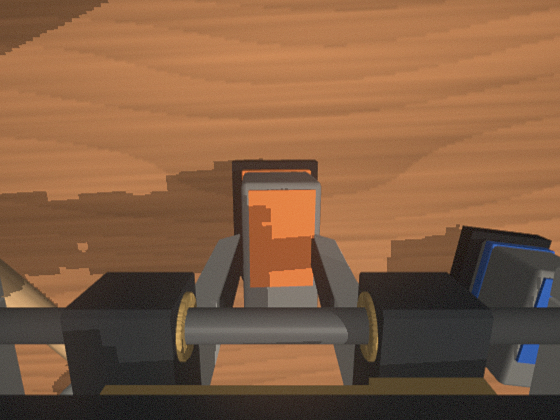

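View pics/s2.png

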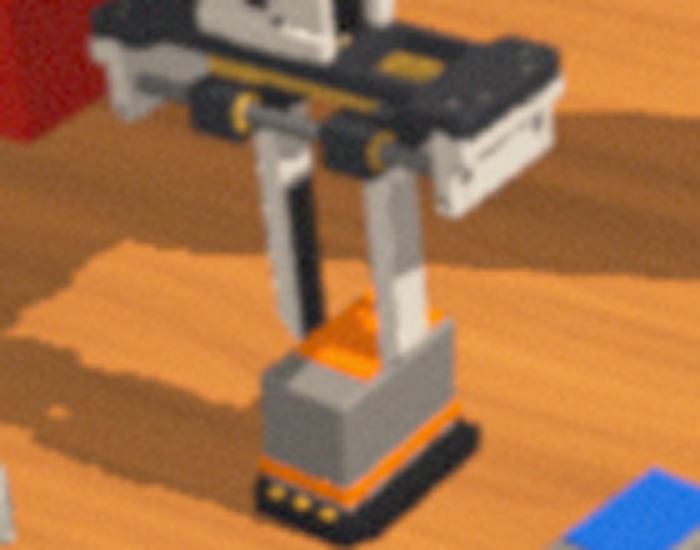

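```bash
python3 - <<'E'
from h import *
from station import eyes
s=pickle.load(open("scene0.pkl","rb"))
c=eyes.camera("scene");f=c["frame"][:,:,::-1].copy()
P=np.array([[.4868,-.2934,.0324],[.4868,-.2934+.022,.0324],[.4868,-.2934+.022,.07],[.4868,-.2934+.022,.014],[.4868,-.2934-.022,.0324]])
q=proj(c,P);print(q)
im=cv2.resize(f[100:200,140:260],None,fx=6,fy=6,interpolation=cv2.INTER_CUBIC)
for a in q: cv2.circle(im,tuple(int(v) for v in (a-[140,100]+.5)*6),4,(0,0,255),-1)
cv2.imwrite("pics/s3.png",im)
E
```

```text
[[201.37337252 164.86516826]
 [210.19060659 167.50580192]
 [208.73213251 152.39363977]
 [210.88146709 174.66423956]
 [192.67831081 162.26112345]]
```

View pics/s3.png

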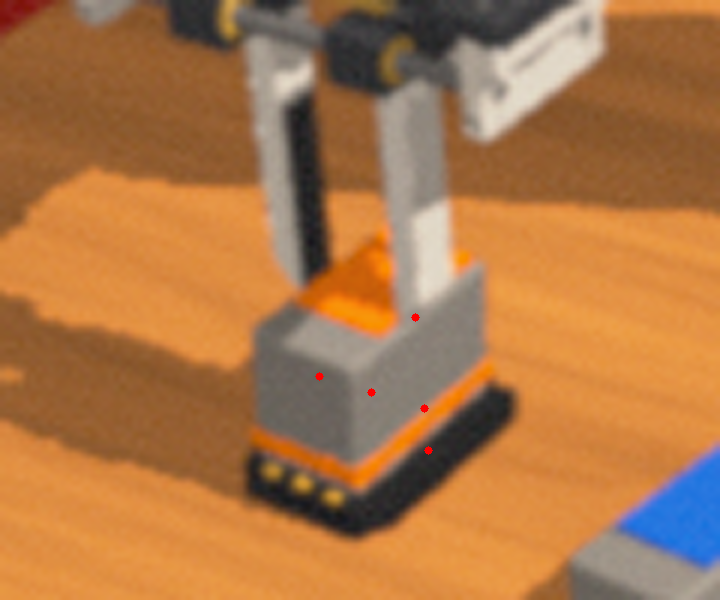

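```bash
python3 - <<'E'
from h import *
np.set_printoptions(precision=4,suppress=True)
c=pickle.load(open("w2.pkl","rb"));crop(c,180,140,200,150,4,"pics/w2c.png")
print(c["eye"],c["attitude"],c["hand_eye"],c["obs"]["qpos"],c["obs"]["tau"])
o=c["obs"]
P=o["ee_pos"]+np.array([[0,0,0],[0,.019,0],[0,-.019,0],[0,.019,.019],[0,.0315,0],[0,-.0315,0]])
print(proj(c,P))
E
```

```text
[ 0.4178 -0.2906  0.2489] [2.8992 0.0007 1.5257] [[-0.     -0.9713 -0.238   0.0686]
 [ 1.     -0.0002  0.0009 -0.0007]
 [-0.001  -0.238   0.9713 -0.2167]
 [ 0.      0.      0.      1.    ]] [-0.6066  0.4824  1.6023 -0.0004  1.0542 -2.1321] [  1.5402 -52.9431 -26.7654   0.4894   0.123    0.0137]
[[277.185  230.0644]
 [305.3156 228.8575]
 [249.1087 231.269 ]
 [307.8557 238.0872]
 [323.8522 228.0622]
 [230.6669 232.0602]]
```

View pics/w2c.png

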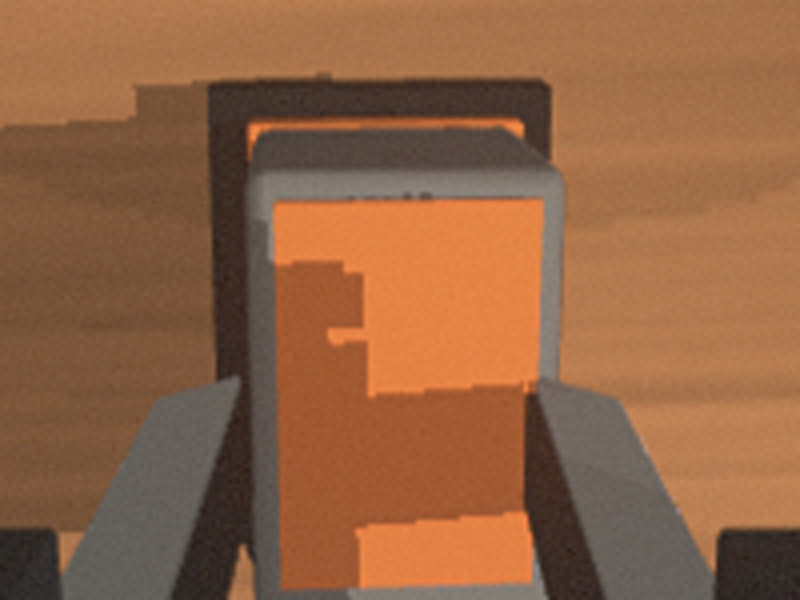

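```bash
python3 - <<'E'
from h import *
np.set_printoptions(precision=4,suppress=True)
for n,hw in(("w1",.047),("w2",.0192)):
  c=pickle.load(open(n+".pkl","rb"));o=c["obs"];M=R.from_euler("xyz",o["eef_rot"]).as_matrix()
  for dz in(0,-.03,-.038,-.045):
    print(n,dz,proj(c,[o["ee_pos"]+M@np.array([dx,s*hw,dz]) for s in(-1,1) for dx in (-.008,.008)]).ravel())
c=pickle.load(open("w1.pkl","rb"));crop(c,150,215,70,50,8,"pics/w1tip.png")
E
```

```text
w1 0 [208.1587 241.3033 207.0025 218.6637 346.1759 241.2586 347.3573 218.6271]
w1 -0.03 [198.2396 258.2231 196.7183 232.5419 356.4095 258.1644 357.9658 232.4936]
w1 -0.038 [195.0854 263.6035 193.4372 236.9696 359.6635 263.54   361.35   236.9172]
w1 -0.045 [192.108  268.6823 190.3353 241.1554 362.735  268.614  364.5493 241.0991]
w2 0 [248.9857 241.2963 248.5211 218.6593 305.3671 241.2778 305.8573 218.6441]
w2 -0.03 [245.0297 258.2129 244.419  232.5351 309.6436 258.1887 310.29   232.5151]
w2 -0.038 [243.7718 263.5922 243.1102 236.9619 311.0035 263.566  311.7042 236.9402]
w2 -0.045 [242.5844 268.6698 241.873  241.1468 312.287  268.6417 313.041  241.1235]
```

View pics/w1tip.png

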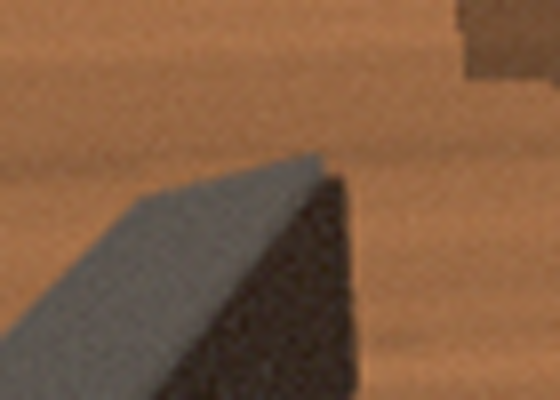

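Emit:
jog_arm(moves=[[[0,0,10],[0,0,0],94],[[0,0,20],[0,0,0],94],[[0,0,40],[0,0,0],94],[[0,0,60],[0,0,0],94],[[0,0,80],[0,0,0],94]])

```text
time_s: 3.88
ee_pos: [0.486, -0.2923, 0.1126]
eef_rot: [3.141, -0.0, 3.097]
force: [0.7, -0.3, -0.0]
grip_width: 0.0677
```

Emit:
jog_arm(moves=[[[0,0,40],[0,0,0],94],[[0,0,50],[0,0,0],94],[[0,0,50],[0,0,0],94],[[0,0,50],[0,0,0],94]])

```text
time_s: 4.22
ee_pos: [0.4861, -0.2924, 0.1615]
eef_rot: [-3.141, 0.001, 3.097]
force: [-0.8, 0.1, -1.4]
grip_width: 0.093
```

```bash
python3 - <<'E'
from h import *
c=wrist("w3");print(c["obs"]["ee_pos"],c["obs"]["eef_rot"],c["obs"]["force"],c["obs"]["grip_width"])
crop(c,240,140,80,110,6,"pics/w3c.png")
E
```

```text
[ 0.48610381 -0.29242634  0.16145249] [-3.14127936e+00  6.86544790e-04  3.09666250e+00] [-0.81710752  0.11617653 -1.43433047] 0.09300529318981283
```

View pics/w3c.png

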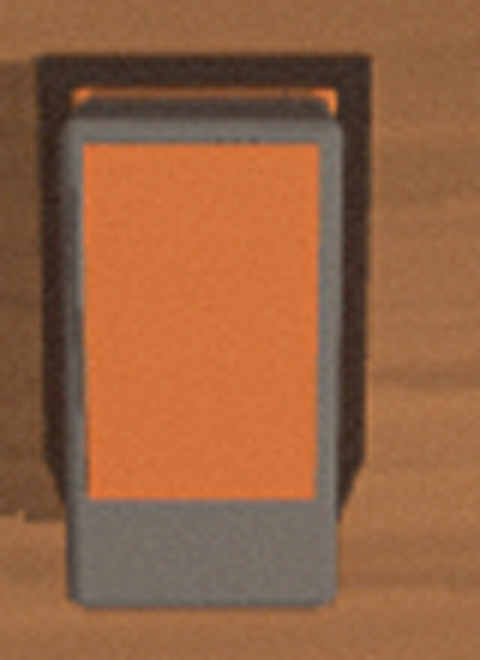

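```bash
python3 - <<'E'
from h import *
np.set_printoptions(precision=4,suppress=True)
c=pickle.load(open("w3.pkl","rb"))
def C(p,x0,y0,k): return (np.array(p,float)+.5)/k-.5+[x0,y0]
P=ray(c,C([(66,118),(342,118),(336,606),(73,606)],240,140,6),.07);print(P.mean(0),np.linalg.norm(np.diff(P,axis=0),axis=1))
d=P[3]-P[0]+P[2]-P[1];print(np.arctan2(d[1],d[0]))
F=ray(c,C([(37,54),(370,54)],240,140,6),.014);print(F,F.mean(0))
E
```

```text
[ 0.4865 -0.2955  0.07  ] [0.042  0.0783 0.0424]
-0.045911164606051685
[[ 0.4402 -0.3236  0.014 ]
 [ 0.4428 -0.2643  0.014 ]] [ 0.4415 -0.294   0.014 ]
```

Emit:
jog_arm(moves=[[[0,-3,-25],[0,0,0],94],[[0,-3,-50],[0,0,0],94],[[0,-3,-75],[0,0,0],94],[[0,-3,-90],[0,0,0],94],[[0,-3,-90],[0,0,0],94]])

```text
time_s: 4.68
ee_pos: [0.4839, -0.294, 0.0663]
eef_rot: [3.137, -0.007, 3.097]
force: [-0.5, 0.3, -0.4]
grip_width: 0.0943
```

Emit:
jog_arm(moves=[[[0,0,-20],[0,0,0],94],[[0,0,-40],[0,0,0],94],[[0,0,-55],[0,0,0],94],[[0,0,-60],[0,0,0],94],[[0,0,-60],[0,0,0],94]])

```text
time_s: 5.1
ee_pos: [0.4856, -0.2951, 0.0102]
eef_rot: [3.14, -0.002, 3.097]
force: [0.3, 0.1, 0.3]
grip_width: 0.0944
```

Emit:
jog_arm(moves=[[[0,0,-8],[0,0,0],94],[[0,0,-16],[0,0,0],94],[[0,0,-16],[0,0,0],70],[[0,0,-16],[0,0,0],60],[[0,0,-16],[0,0,0],60]])

```text
time_s: 5.52
ee_pos: [0.4863, -0.2957, -0.0046]
eef_rot: [-3.141, 0.0, 3.097]
force: [-0.7, -0.4, 0.4]
grip_width: 0.0776
```

```bash
python3 - <<'E'
from h import *
from station import eyes
c=eyes.camera("scene");crop(c,130,80,140,110,5,"pics/s4.png")
E
```

```text
(no output)
```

View pics/s4.png

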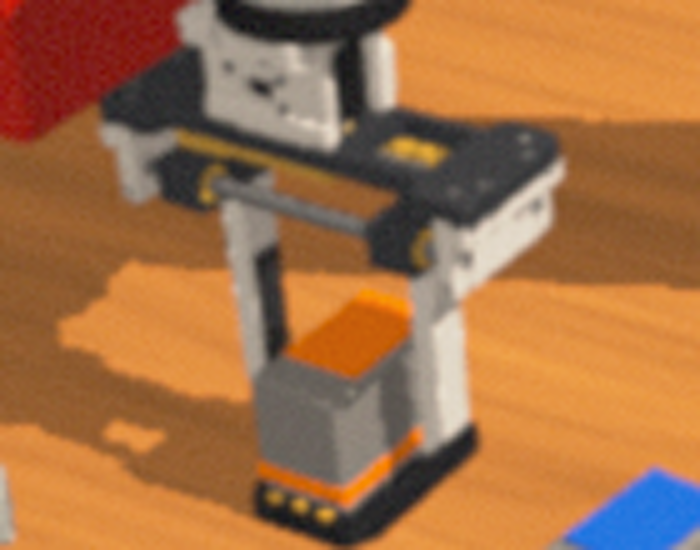

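Emit:
jog_arm(moves=[[[0,0,0],[0,0,0],38],[[0,0,0],[0,0,0],38],[[0,0,0],[0,0,0],38],[[0,0,0],[0,0,0],38],[[0,0,0],[0,0,0],38]], squeeze=35)

```text
time_s: 5.98
ee_pos: [0.4861, -0.2956, -0.0049]
eef_rot: [-3.142, 0.0, 3.097]
force: [0.2, -0.6, 1.2]
grip_width: 0.0434
```

Emit:
jog_arm(moves=[[[0,0,0],[0,0,0],36],[[0,0,0],[0,0,0],36],[[0,0,0],[0,0,0],36]])

```text
time_s: 6.23
ee_pos: [0.4861, -0.2956, -0.0049]
eef_rot: [-3.141, 0.0, 3.097]
force: [-0.1, -0.7, 1.4]
grip_width: 0.0438
```

Emit:
jog_arm(moves=[[[0,0,20],[0,0,0],36],[[0,0,45],[0,0,0],36],[[0,0,70],[0,0,0],36],[[0,0,95],[0,0,0],36],[[0,0,110],[0,0,0],36]])

```text
time_s: 6.65
ee_pos: [0.4864, -0.2957, 0.1072]
eef_rot: [-3.141, 0.001, 3.097]
force: [-0.4, -0.2, -3.5]
grip_width: 0.0438
```

Emit:
jog_arm(moves=[[[0,15,0],[0,0,0],36],[[0,40,0],[0,0,0.2],36],[[0,70,0],[0,0,0.4],36],[[-5,100,0],[0,0,0.6],36],[[-5,130,0],[0,0,0.8],36]])

```text
time_s: 7.07
ee_pos: [0.4796, -0.1634, 0.1036]
eef_rot: [3.14, -0.002, -3.116]
force: [0.4, 0.3, -4.0]
grip_width: 0.0436
```

Emit:
jog_arm(moves=[[[-5,32,0],[0,0,0.2],36],[[-10,64,0],[0,0,0.4],36],[[-15,96,0],[0,0,0.7],36],[[-20,128,0],[0,0,1.0],36],[[-25,160,0],[0,0,1.3],36]])

```text
time_s: 7.48
ee_pos: [0.4545, -0.0035, 0.1039]
eef_rot: [3.141, -0.002, -3.002]
force: [0.5, 0.6, -3.3]
grip_width: 0.0435
```

Emit:
jog_arm(moves=[[[-5,32,0],[0,0,0.2],36],[[-10,64,0],[0,0,0.4],36],[[-15,96,0],[0,0,0.5],36],[[-20,120,0],[0,0,0.65],36],[[-20,137,0],[0,0,0.65],36]])

```text
time_s: 7.9
ee_pos: [0.434, 0.1338, 0.1039]
eef_rot: [3.141, -0.002, -2.944]
force: [1.0, -0.3, -3.9]
grip_width: 0.0438
```

Emit:
jog_arm(moves=[[[0,0,0],[0,0,0],36],[[0,0,0],[0,0,0],36]])

```text
time_s: 8.07
ee_pos: [0.435, 0.1322, 0.104]
eef_rot: [-3.142, -0.002, -2.945]
force: [0.1, 0.4, -3.3]
grip_width: 0.0437
```

```bash
python3 - <<'E'
from h import *
from station import eyes
c=wrist("w5");print(c["obs"]["ee_pos"],c["obs"]["eef_rot"],c["obs"]["force"],c["obs"]["grip_width"])
E
```

```text
[0.43497642 0.13218535 0.10402107] [-3.14154832e+00 -1.83492834e-03 -2.94465529e+00] [ 0.11629887  0.36218704 -3.29556573] 0.04366253624841954
```

View pics/w5.png

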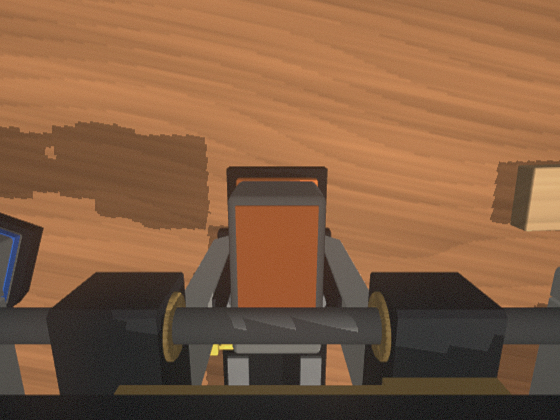

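```bash
python3 - <<'E'
from h import *
c=pickle.load(open("w5.pkl","rb"));crop(c,200,340,150,50,5,"pics/w5c.png")
crop(c,210,150,135,110,5,"pics/w5d.png")
E
```

```text
(no output)
```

View pics/w5c.png

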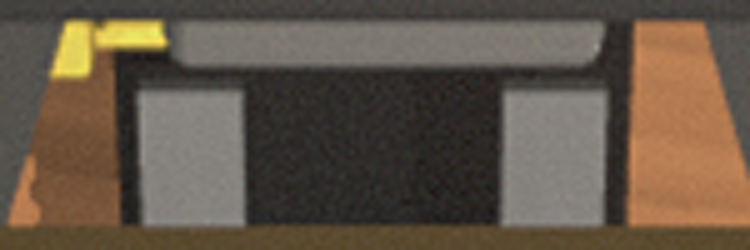

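View pics/w5d.png

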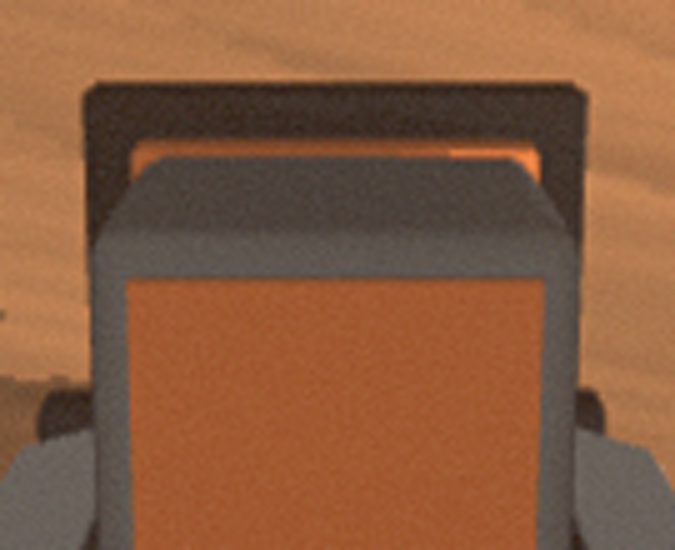

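```bash
python3 - <<'E'
from h import *
np.set_printoptions(precision=4,suppress=True)
c=pickle.load(open("w5.pkl","rb"))
def C(p,x0,y0,k): return (np.array(p,float)+.5)/k-.5+[x0,y0]
L=ray(c,C([(245,90),(246,225),(503,90),(500,225),(138,90),(607,90)],200,340,5),.034);print(L)
O=np.array([.5833,.1587]);a=.195;M=np.array([[np.cos(a),np.sin(a)],[-np.sin(a),np.cos(a)]])
print((L[:,:2]-O)@M.T)
F=ray(c,C([(85,85),(587,85)],210,150,5),.1229);print(F,F.mean(0),np.diff(F,axis=0))
print(M@(F.mean(0)[:2]-O), M@(c["obs"]["ee_pos"][:2]-O))
E
```

```text
[[0.591  0.1349 0.034 ]
 [0.6219 0.1406 0.034 ]
 [0.581  0.1848 0.034 ]
 [0.6119 0.1908 0.034 ]
 [0.5951 0.1142 0.034 ]
 [0.577  0.2049 0.034 ]]
[[ 0.0029 -0.0249]
 [ 0.0343 -0.0252]
 [ 0.0028  0.026 ]
 [ 0.0343  0.026 ]
 [ 0.0029 -0.046 ]
 [ 0.0028  0.0465]]
[[0.3965 0.0941 0.1229]
 [0.3849 0.1521 0.1229]] [0.3907 0.1231 0.1229] [[-0.0116  0.058   0.    ]]
[-0.1958  0.0024] [-0.1507  0.0027]
```

Emit:
jog_arm(moves=[[[20,3,0],[0,0,0],36],[[40,6,0],[0,0,0],36],[[60,9.5,0],[0,0,0],36],[[60,9.5,0],[0,0,0],36],[[60,9.5,0],[0,0,0],36]])

```text
time_s: 8.53
ee_pos: [0.496, 0.1401, 0.1041]
eef_rot: [-3.142, -0.002, -2.948]
force: [-0.6, -0.8, -3.6]
grip_width: 0.0436
```

Emit:
jog_arm(moves=[[[0,0,-20],[0,0,0],36],[[0,0,-40],[0,0,0],36],[[0,0,-60],[0,0,0],36],[[0,0,-75],[0,0,0],36],[[0,0,-80],[0,0,0],36]])

```text
time_s: 8.95
ee_pos: [0.4941, 0.1401, 0.0228]
eef_rot: [-3.142, -0.004, -2.947]
force: [-0.8, -0.1, -3.6]
grip_width: 0.0437
```

Emit:
jog_arm(moves=[[[0,0,-4],[0,0,0],36],[[0,0,-8],[0,0,0],36],[[0,0,-10],[0,0,0],36],[[0,0,-10],[0,0,0],36]])

```text
time_s: 9.28
ee_pos: [0.4962, 0.1409, 0.0153]
eef_rot: [-3.142, 0.0, -2.947]
force: [-0.3, 0.1, -4.0]
grip_width: 0.0439
```

```bash
python3 - <<'E'
from h import *
from station import eyes
c=eyes.camera("top");crop(c,140,135,100,135,5,"pics/t6.png");pickle.dump(c,open("t6.pkl","wb"))
c=eyes.camera("scene");crop(c,340,180,110,125,5,"pics/s6.png")
E
```

```text
(no output)
```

View pics/s6.png

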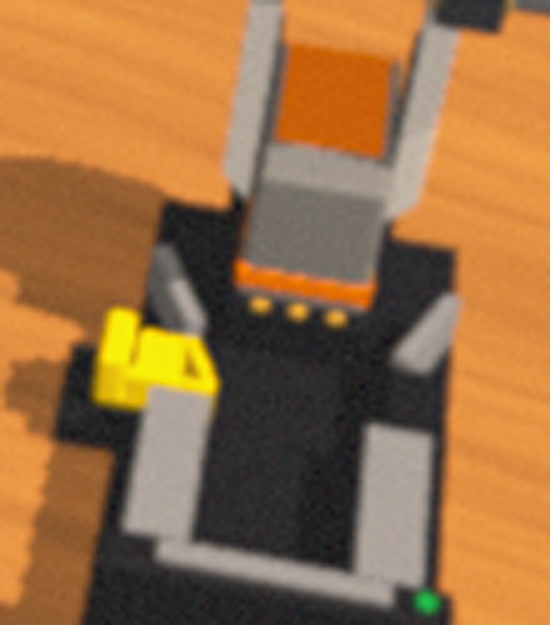

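View pics/t6.png

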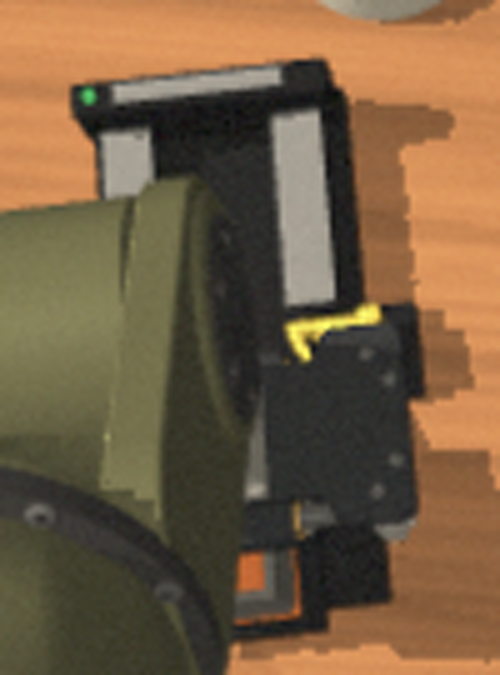

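Emit:
jog_arm(moves=[[[0,0.7,-2],[0,0,0],36],[[0,0.7,-4],[0,0,0],36],[[0,0.7,-4],[0,0,0],36]])

```text
time_s: 9.63
ee_pos: [0.4959, 0.1417, 0.0108]
eef_rot: [3.142, -0.0, -2.947]
force: [0.3, -0.9, -3.9]
grip_width: 0.0436
```

Emit:
jog_arm(moves=[[[0,0,-0.7],[0,0,0],36],[[0,0,-1.4],[0,0,0],36],[[0,0,-1.4],[0,0,0],36]])

```text
time_s: 9.88
ee_pos: [0.496, 0.1417, 0.0095]
eef_rot: [-3.142, -0.0, -2.947]
force: [0.6, 0.2, -4.7]
grip_width: 0.0437
```

Emit:
jog_arm(moves=[[[0,0,-0.5],[0,0,0],36],[[0,0,-1],[0,0,0],36],[[0,0,-1],[0,0,0],36]])

```text
time_s: 10.13
ee_pos: [0.4962, 0.1417, 0.0091]
eef_rot: [-3.142, 0.0, -2.947]
force: [-3.3, -1.3, 3.7]
grip_width: 0.0438
```

Emit:
jog_arm(moves=[[[4.9,1,0.3],[0,0,0],36],[[9.8,1.9,0.3],[0,0,0],36],[[14.7,2.9,0.3],[0,0,0],36],[[19.6,3.9,0.3],[0,0,0],36],[[24.5,4.8,0.3],[0,0,0],36]])

```text
time_s: 10.55
ee_pos: [0.5209, 0.1466, 0.0092]
eef_rot: [3.142, -0.0, -2.947]
force: [3.3, 0.8, -3.9]
grip_width: 0.0442
```

```bash
python3 - <<'E'
from station import ctrl
o=ctrl.get_obs();print(o["force"],o["moment"])
E
```

```text
[ 3.30367106  0.80422204 -3.90618032] [ 0.21349057 -0.61499155 -0.01293548]
```

Emit:
jog_arm(moves=[[[4,0.8,0],[0,0,0],36],[[8,1.6,0],[0,0,0],36],[[12,2.4,0],[0,0,0],36],[[15.7,3.1,0],[0,0,0],36]])

```text
time_s: 10.88
ee_pos: [0.536, 0.1497, 0.0092]
eef_rot: [3.141, -0.002, -2.947]
force: [-3.4, 1.6, 2.1]
grip_width: 0.0441
```

Emit:
jog_arm(moves=[[[4,0.8,0],[0,0,0],36],[[8,1.6,0],[0,0,0],36],[[12,2.4,0],[0,0,0],36],[[15.7,3.1,0],[0,0,0],36]])

```text
time_s: 11.22
ee_pos: [0.5517, 0.1531, 0.0092]
eef_rot: [3.141, -0.002, -2.946]
force: [-25.4, -1.5, 24.9]
grip_width: 0.044
```

```bash
python3 - <<'E'
from h import *
from station import eyes,ctrl
o=ctrl.get_obs();print(o["force"],o["moment"],o["eef_rot"])
c=eyes.camera("scene");crop(c,330,190,130,115,6,"pics/s7.png")
E
```

```text
[-25.37750483  -1.48745508  24.91657944] [-0.19790439  4.38970009 -0.01290181] [ 3.14098741e+00 -1.53593303e-03 -2.94646384e+00]
```

View pics/s7.png

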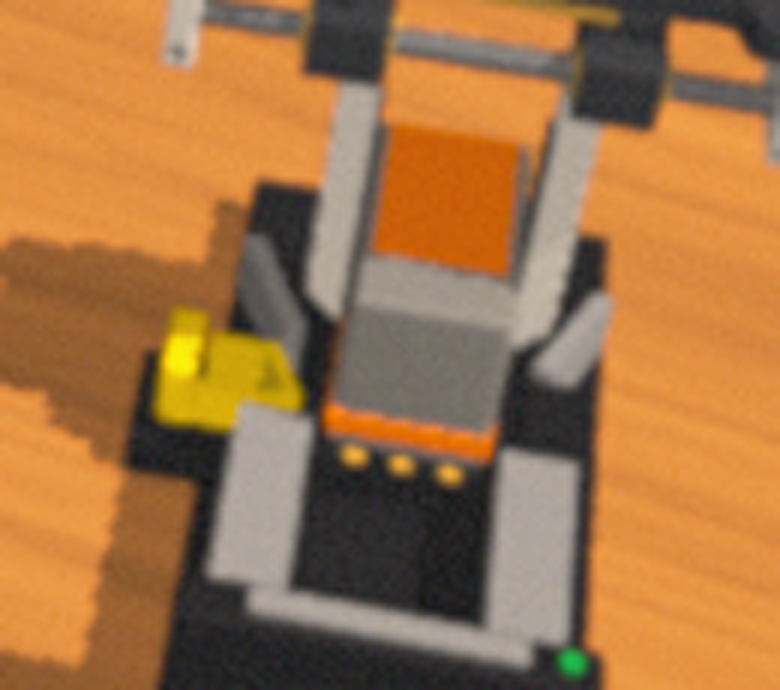

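Emit:
jog_arm(moves=[[[0,0,0.4],[0,0,0],36],[[0,0,0.8],[0,0,0],36],[[0,0,0.8],[0,0,0],36]])

```text
time_s: 11.52
ee_pos: [0.5522, 0.1529, 0.0095]
eef_rot: [3.141, 0.0, -2.946]
force: [0.9, 3.4, -4.9]
grip_width: 0.0435
```

Emit:
jog_arm(moves=[[[2.9,0.6,0],[0,0,0],36],[[5.9,1.2,0],[0,0,0],36],[[8.8,1.7,0],[0,0,0],36]])

```text
time_s: 11.77
ee_pos: [0.5608, 0.1544, 0.0095]
eef_rot: [3.142, -0.001, -2.947]
force: [-1.8, 2.6, -3.1]
grip_width: 0.044
```

Emit:
jog_arm(moves=[[[2.9,0.6,0],[0,0,0],36],[[5.9,1.2,0],[0,0,0],36],[[8.8,1.7,0],[0,0,0],36]])

```text
time_s: 12.02
ee_pos: [0.5698, 0.1561, 0.0097]
eef_rot: [3.142, -0.0, -2.947]
force: [-2.7, 2.1, -3.8]
grip_width: 0.0442
```

Emit:
jog_arm(moves=[[[4.4,0.9,0],[0,0,0],36],[[8.8,1.7,0],[0,0,0],36],[[13.2,2.6,0],[0,0,0],36],[[17.7,3.5,0],[0,0,0],36],[[22,4.4,0],[0,0,0],36]])

```text
time_s: 12.43
ee_pos: [0.5921, 0.1606, 0.0097]
eef_rot: [3.142, 0.0, -2.947]
force: [-3.0, 1.8, -3.7]
grip_width: 0.0439
```

Emit:
jog_arm(moves=[[[4.4,0.9,0],[0,0,0],36],[[8.8,1.7,0],[0,0,0],36],[[13.2,2.6,0],[0,0,0],36],[[17.7,3.5,0],[0,0,0],36],[[22,4.4,0],[0,0,0],36]])

```text
time_s: 12.85
ee_pos: [0.614, 0.165, 0.0097]
eef_rot: [3.142, -0.0, -2.947]
force: [-2.7, 2.5, -3.2]
grip_width: 0.0441
```

```bash
python3 - <<'E'
from h import *
from station import eyes,ctrl
o=ctrl.get_obs();print(o["force"],o["moment"],o["ee_pos"])
c=eyes.camera("scene");crop(c,330,190,130,115,6,"pics/s8.png")
E
```

```text
[-2.7121696   2.52381412 -3.19610983] [ 0.60526466  0.53753277 -0.14368197] [0.61404537 0.16497224 0.00970109]
```

View pics/s8.png

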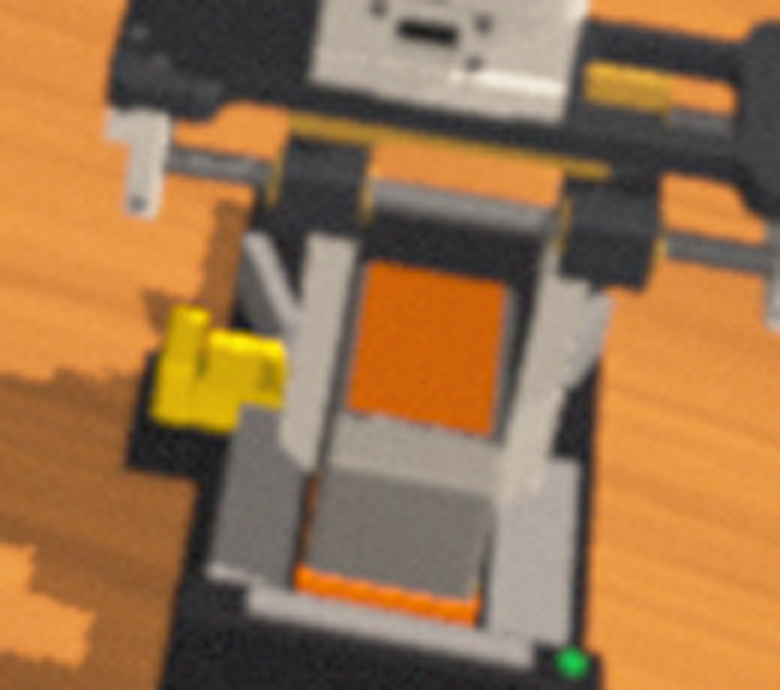

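Emit:
jog_arm(moves=[[[2.9,0.6,0],[0,0,0],36],[[5.9,1.2,0],[0,0,0],36],[[8.8,1.7,0],[0,0,0],36],[[9.8,1.9,0],[0,0,0],36]])

```text
time_s: 13.23
ee_pos: [0.624, 0.1666, 0.0098]
eef_rot: [-3.141, 0.001, -2.947]
force: [-0.1, -0.2, -2.9]
grip_width: 0.0437
```

Emit:
jog_arm(moves=[[[1,0.2,0],[0,0,0],36],[[2,0.4,0],[0,0,0],36]])

```text
time_s: 13.4
ee_pos: [0.6252, 0.1667, 0.0098]
eef_rot: [-3.141, -0.001, -2.946]
force: [-8.4, -2.9, 1.4]
grip_width: 0.0434
```

Emit:
jog_arm(moves=[[[1,0.2,0],[0,0,0],36],[[2,0.4,0],[0,0,0],36]])

```text
time_s: 13.57
ee_pos: [0.6254, 0.1668, 0.0097]
eef_rot: [-3.141, -0.005, -2.946]
force: [-21.3, -6.0, 9.6]
grip_width: 0.0437
```

```bash
python3 - <<'E'
from h import *
from station import eyes,ctrl
o=ctrl.get_obs();print(o["force"],o["moment"],o["ee_pos"])
c=eyes.camera("scene");crop(c,330,190,130,115,6,"pics/s9.png")
E
```

```text
[-21.27988335  -5.99363799   9.57098877] [-1.10006158  4.30722269  0.18862727] [0.62541416 0.1667755  0.00973288]
```

View pics/s9.png

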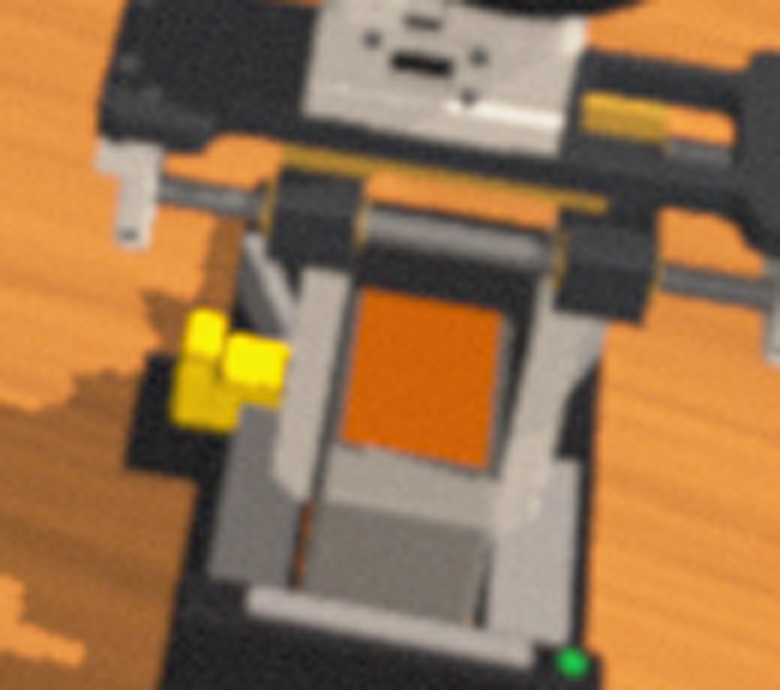

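Emit:
jog_arm(moves=[[[-1,-0.2,0],[0,0,0],36],[[-1.5,-0.3,0],[0,0,0],50],[[-1.5,-0.3,0],[0,0,0],62],[[-1.5,-0.3,0],[0,0,0],66],[[-1.5,-0.3,0],[0,0,0],66]])

```text
time_s: 14.03
ee_pos: [0.6264, 0.1673, 0.0102]
eef_rot: [-3.141, 0.001, -2.947]
force: [0.3, -0.3, 0.1]
grip_width: 0.0648
```

Emit:
jog_arm(moves=[[[0,0,0],[0,0,0],66],[[0,0,5],[0,0,0],66],[[0,0,20],[0,0,0],66],[[0,0,45],[0,0,0],66],[[0,0,75],[0,0,0],66]])

```text
time_s: 14.45
ee_pos: [0.6251, 0.1671, 0.0846]
eef_rot: [-3.142, -0.003, -2.947]
force: [-0.0, 0.1, 0.6]
grip_width: 0.0658
```

Emit:
jog_arm(moves=[[[-10,10,30],[0,0,0],66],[[-40,30,60],[0,0,0],66],[[-70,60,80],[0,0,0],66],[[-100,90,80],[0,0,0],66],[[-130,120,80],[0,0,0],66]])

```text
time_s: 14.87
ee_pos: [0.5029, 0.2806, 0.1669]
eef_rot: [3.141, 0.003, -2.948]
force: [0.1, 0.3, -0.0]
grip_width: 0.0661
```

Emit:
jog_arm(moves=[[[-30,30,0],[0,0,0],66],[[-60,60,0],[0,0,0],66],[[-90,90,0],[0,0,0],66],[[-90,120,0],[0,0,0],66],[[-90,140,0],[0,0,0],66]])

```text
time_s: 15.28
ee_pos: [0.4118, 0.4223, 0.1657]
eef_rot: [3.141, 0.001, -2.944]
force: [-0.4, -0.0, 0.7]
grip_width: 0.0659
```

```bash
python3 - <<'E'
from h import *
from station import eyes,ctrl
o=ctrl.get_obs();print(o["force"],o["ee_pos"],o["time_s"])
c=eyes.camera("scene");crop(c,330,190,130,115,6,"pics/s10.png");pickle.dump(c,open("s10.pkl","wb"))
cv2.imwrite("pics/s10f.png",c["frame"][:,:,::-1])
c=eyes.camera("top");crop(c,140,135,100,135,4,"pics/t10.png");pickle.dump(c,open("t10.pkl","wb"))
E
```

```text
[-0.37944056 -0.02641785  0.65177799] [0.41181348 0.42229982 0.16566853] 15.2833
```

View pics/s10.png

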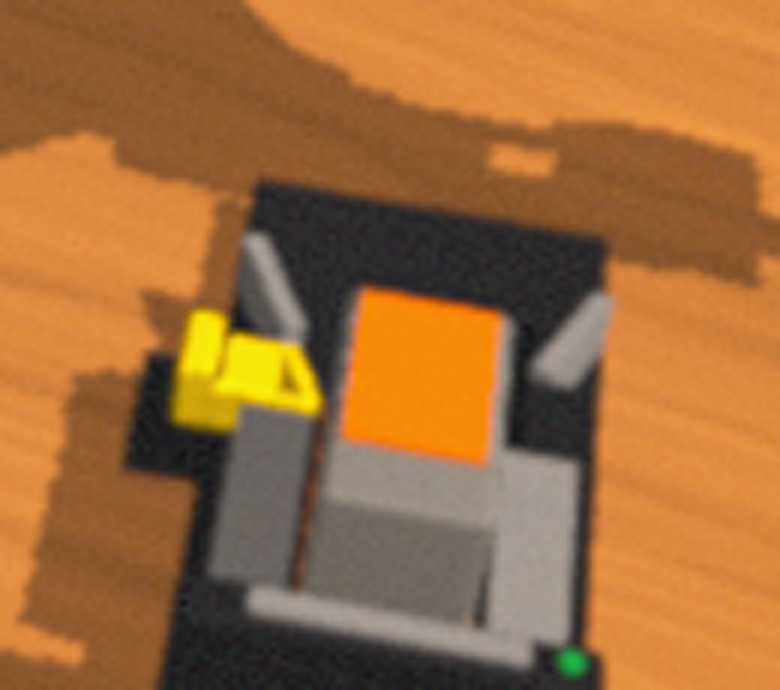

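View pics/t10.png

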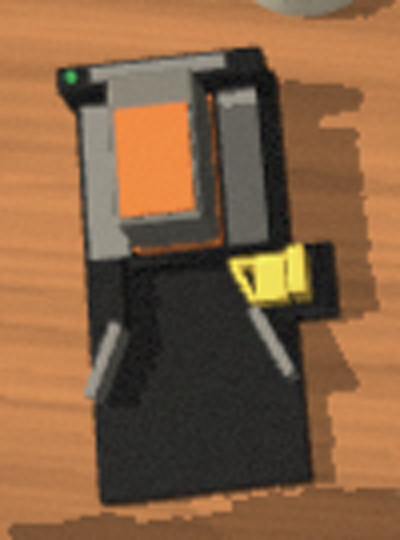

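View pics/s10f.png

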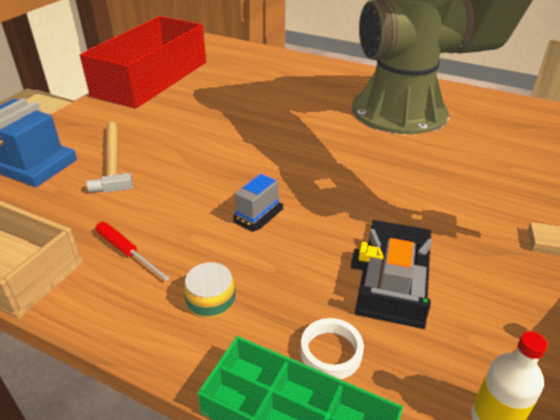

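```bash
python3 - <<'E'
from h import *
np.set_printoptions(precision=4,suppress=True)
for n in("top","scene"):
  a=pickle.load(open(n+"0.pkl","rb"));b=pickle.load(open(n[0]+"10.pkl","rb"))
  for nm,lo,hi in(("yellow",(24,150,120),(33,255,255)),("blue",(105,120,90),(125,255,255))):
    out=[]
    for c in(a,b):
      m=mask(c,lo,hi);k=np.zeros_like(m)
      if nm=="yellow": (x0,y0,x1,y1)=(190,190,230,225) if n=="top" else (350,235,390,265)
      else: (x0,y0,x1,y1)=(290,190,350,260) if n=="top" else (225,165,295,235)
      k[y0:y1,x0:x1]=m[y0:y1,x0:x1];p=np.argwhere(k)
      out.append((len(p),p.mean(0)[::-1],p.min(0)[::-1],p.max(0)[::-1]))
    print(n,nm,out)
b=pickle.load(open("t10.pkl","rb"))
def C(p,x0,y0,k): return (np.array(p,float)+.5)/k-.5+[x0,y0]
P=ray(b,C([(107,75),(190,67),(205,210),(120,223)],140,135,4),.084)
O=np.array([.5833,.1587]);a=.195;M=np.array([[np.cos(a),np.sin(a)],[-np.sin(a),np.cos(a)]])
print((P[:,:2]-O)@M.T, M@(np.array([.6264,.1673])-O))
E
```

```text
top yellow [(179, array([207.257 , 203.1229]), array([197, 196]), array([215, 210])), (179, array([207.3464, 203.1564]), array([197, 196]), array([215, 210]))]
top blue [(511, array([322.0587, 226.0841]), array([306, 211]), array([333, 247])), (510, array([322.0765, 226.0627]), array([306, 211]), array([333, 247]))]
scene yellow [(283, array([368.9258, 252.1449]), array([359, 242]), array([383, 261])), (278, array([369.205 , 252.0216]), array([359, 242]), array([382, 261]))]
scene blue [(449, array([258.2004, 191.5234]), array([236, 174]), array([277, 221])), (448, array([258.3259, 191.6049]), array([236, 175]), array([277, 221]))]
[[ 0.0847  0.0204]
 [ 0.0841 -0.0213]
 [ 0.0083 -0.0236]
 [ 0.0064  0.0185]] [0.0439 0.0001]
```

```bash
python3 -c "
from station import ctrl
print(ctrl.hand_in())"
```

```text
the job is handed in; nothing more can be done
None
```

The orange-banded pack is on charge: it slid along the channel to the end stop, the catch snapped back behind it, and I let go and handed in at about 15.4 s.

**What I did:** I gripped the pack by its flat sides, set it on the apron and slid it in. Then I opened the fingers, lifted clear and moved the arm away.

**Last checks:**
- **Home against the stop:** The pack stopped with 21 N along the channel. Afterwards its grey body's front measured at dock x ≈ 84.5 mm, where 85 mm is fully home.
- **Catch:** The yellow pixels sit within 0.3 px of their starting position in both fixed cameras.
- **Blue-banded pack:** It has moved less than 0.2 px in either camera.
- **Arm:** It is clear of everything, with about zero force on the tool.

**What went wrong or disagreed:**
- **Finger length:** The pictures show the fingers ending about 38 mm short of the reported TCP. My first grasp therefore closed on the pack's top edge with about 10 N. I opened, measured the pack again (unmoved) and gripped about 37 mm lower.
- **Push force at the catch:** The force there briefly reached 25 N forward and 25 N upward. That was probably the pack's nose pressing into the deck. I raised the tool slightly, and the slide then ran at about 3 N until the stop.
- **Dock position:** Early measurements of the dock along its length were about 2 mm off, so I took the stop's position from contact force.

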